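Shut the pod box and wipe down its lid

ROBOT

A 6-joint arm with a two-finger parallel gripper is mounted at the origin on the work surface. World frame = base frame: x ahead of the robot, y to its left, z up, the work surface at z = 0. Lengths are in mm, angles in degrees, forces in N, time in s.
With the tool pointing down it reaches from about 350 to 850 mm from the base axis. Payload 8.1 kg.
Tool frame: the origin (TCP) lies midway between the tips of the shut fingers; the grasp point (between the pads) lies 19 mm behind it; z points along the fingers, y is the line along which they close (so a half turn about z gives the same grasp; the last joint's range is limited). The gripper opens to 85 mm and grips with 20 to 120 N. Pads are 22 mm wide; open, the fingers measure 114 mm over their backs; the gripper's body (76 mm by 85 mm) begins 54 mm behind the grasp point. The pads swing forward as they close: fully open they stand 13 mm farther back than shut.
Start: joints at [-68.606, 7.471, 85.268, -0, 87.261, -4.893], TCP at [265.743, -537.946, 231.292] pointing down, gripper open.
Joint ranges: [-169.43, 169.43], [-51.17, 129.36], [1.28, 143.12], [-76.62, 256.62], [0, 156.53], [-152.29, 152.29]. Speed limits (degrees/s): [136.94, 136.94, 159.86, 180, 180, 180].

INTERFACE

Orientations are given as [roll, pitch, yaw] about the fixed x, y, z axes, in that order (R = Rz(yaw) Ry(pitch) Rx(roll)).
In Python, from bench import sensors, optics, r gives the robot as it stands.
- The arm moves only by the tool apply_moves, never from a script. Its argument "targets" is a list of rows, each a list of 7 numbers: the shift along the tool's x, y, z in mm, then the turn, a rotation vector about the tool's x, y, z in rad, then the closure, from 0 (fully open) to 1 (shut). In form: [[x, y, z, wx, wy, wz, claw], ...]. A call has 1 to 20 rows; each row shifts and turns the commanded pose from where the row before left it, along the tool's axes as they then stand; what a row does not reach is not made up. A row lasts 1/8 s, in which the tool goes at most 62.5 mm and 10.7 degrees, less where a joint would pass 70% of its speed; a pose out of reach is approached as far as the arm can. A call is refused whole if a number of a shift passes 62.5 or a number of a turn 0.188, either way. A call with a gripper value outside its range is refused whole. The fingers move at their own pace and stop on an object; "force" is the grip in N (left out, the last holds). Time passes only in rows, so rows that do not move let the fingers close. It gives the time, the measured TCP pose, the force, the opening and the grip force at its end, in the units of the state.
- sensors.sense(): the state, without advancing time (a new reading comes with each control period).
- optics.snapshot(name): name is "scene" or "top" or "wrist"; returns the picture (384x512x3 uint8, red, green, blue); there is no depth.
- optics.get_calibration(name): a dict with "camera_matrix" (3x3 intrinsics, pixels), "dist_coeffs" ([k1, k2, p1, p2, k3] as OpenCV has them; the pictures are not rectified), "pose" (4x4, takes a point from camera to world coordinates). Camera axes: x right, y down, z forward; pixel columns grow to the right and rows downward; lengths in mm; the calibration is good to about 2 mm. A picture is of the moment at which its call begins: read the wrist's pose just before it. get_calibration takes no time and is no camera call; for the wrist camera it gives the pose at the moment of the call.
- r.hand_in(): hands the job in; it is judged then, once.
The state is a dict: "time": time; "joint_pos": joint angles; "qd": joint speeds; "joint_efforts": joint torques, N m; "tool_pos": TCP position; "tcp_rot": TCP orientation; "ft_force": force on the tool from outside, world axes, zero at the start; "wrist_torque": the same for the moment, N m; "finger_gap": finger opening in mm; "grip_force": force on a finger pad.
Only numpy, scipy, OpenCV 4.12 (cv2) and the standard library are available. Lean on these libraries where they do the work, as an engineer would, in place of code of your own. Each camera call takes 0.05 s, during which the arm holds its last target. There are 200 camera calls.

TASK

Press the pod box's lid fully shut so that it snaps past its catch, then use the wiping block, held crosswise so that it spans the lid from front to hinge, to wipe the lid along its length from its dark end to its other end in a smooth stroke of a few centimetres a second, with a light steady pressure of about 8 newtons and never hard. Then stand the wiping block upright, wholly on the round cork mat, and let go; leave the other things on the counter where they are.

Things in the scene. Friction and masses are not known exactly. Their poses are not given: they have to be found in the camera images.
- podbox: White box for coffee pods, fixed: 150 mm deep (its x), 240 long (its y), walls 70 high; origin at the centre of its underside, z up. A domed wooden lid is hinged along its +x rim. Its +y end has a dark wood band on the wall and across the lid (the dark end); the rest of the lid is pale.
- lid_mid (a point): Point 95 mm above the centre of the box's underside: about the middle of the lid's top once shut. The top spans x -74 to 74, y -116 to 116 mm, straight along x and arched along y, its ends 7 mm lower than its middle. Lids differ: the whole top sits up to 6 mm higher or lower than this and leans along y by up to 0.035 rad, so its height must be felt.
- catch_pt (a point): Sprung steel catch at the middle of the box's -x wall, 60 mm up. A brass tongue, 44 mm wide, hanging from the lid's -x edge (to x = -90 mm) snaps past it when that edge is pressed down with about 7 to 10 N.
- lid (a joint): Lid angle, rad: 0 = fully shut, past its catch; grows as it opens, its -x edge rising. Hinge along y at x = +75, z = 70 mm of the box frame. Stiff: it stays where it is left. The catch holds it back at about 0.08 until it is pressed past.
- wiper: Wooden wiping block with blue felt sole, 120 mm long (its x), 34 wide (y), 66 high, about 0.24 kg; origin at the centre of the sole's underside, z up. Grip: a bar on top, 80 long (x), 24 wide (y), from 24 to 66 mm high, centred. The sole, 116 x 30, is spring-backed: it gives 1 mm for 6 N, at most 4 mm.
- mat: Round cork mat fixed to the counter, 180 mm across, 8 mm thick, origin at the centre of its underside. The wiping block's place.
- mug: Bystander: blue stoneware mug, 80 mm across, 90 high; leave alone. Origin at the centre of its underside.
- jar: Bystander: amber glass jar with wooden cap, 76 mm across, 110 high; leave alone. Origin at the centre of its underside.
- tamper: Bystander: steel coffee tamper, 58 mm across, 60 high; leave alone. Origin at the centre of its underside.
- jug: Bystander: small steel milk jug, 72 mm across, 80 high; leave alone. Origin at the centre of its underside.
- spoon: Bystander: steel spoon, 150 mm long, lying flat; leave alone. Origin at the middle of its length.
Things that resemble listed ones, but are neither listed nor needed, are in the scene too. Several things have the shape of the mat; the one meant has the colours described above.

How it is judged:
By the outcome, as a careful person would: the job done as asked, in the order asked, and still so for the second after the job is handed in, with the robot touching nothing.
It also fails if it takes over 72 s, if anything falls off the work surface, if the arm or the gripper's body presses on something with over 40 N, if the wrist force passes 120 N, or if a joint passes its speed limit or range.

## Working session

There is one attempt and no reset: what is moved stays moved. The work goes in short steps, Python scripts to look and compute and a tool call to move; the robot and the scene stay as the last step left them, time stands still between calls to the robot, and variables do not carry over. Pictures are saved under pics/ and viewed, at most 10 in all, crops included, and the job is handed in when it is done.

Besides the shell and the picture viewer there is one more tool, called after "Call:" as name([rows], argument=value, ...), one row to a line, values as JSON. apply_moves: Moves the arm, as the interface text tells. Its arguments: {"type":"object","properties":{"targets":{"type":"array"},"force":{"type":"number"}},"required":["targets"]}

```bash
mkdir -p pics; ls; python3 - <<'E'
from bench import sensors, optics, r
import cv2,numpy as np
print(sensors.sense())
for n in("scene","top"):
    im=optics.snapshot(n); cv2.imwrite(f"pics/{n}0.png",im[:,:,::-1])
    c=optics.get_calibration(n); print(n,np.round(c["camera_matrix"],1).tolist(),c["dist_coeffs"],np.round(c["pose"],3).tolist())
E
```

```text
pics
{'time': 0.0, 'joint_pos': array([-6.86060798e+01,  7.51569559e+00,  8.53303365e+01, -4.11378959e-04,
        8.72605550e+01, -4.89214195e+00]), 'qd': array([ 0.04333258,  0.04191822, -0.12110931,  0.14343534,  0.02670001,
       -0.02054836]), 'joint_efforts': array([-2.36308770e-04, -5.69393599e+01, -5.00557995e+01, -2.39529118e-04,
        1.44996378e-02,  6.17569782e-06]), 'tool_pos': array([ 265.5360539 , -537.42767011,  230.22816699]), 'tcp_rot': array([-1.79893766e+02, -8.68039028e-03,  2.62860742e+01]), 'ft_force': array([-0.02531797,  0.6464015 ,  0.25930725]), 'wrist_torque': array([-0.04742147,  0.00778606,  0.01842279]), 'grip_force': 0.0, 'finger_gap': 85.38291824805788}
scene [[387.1, 0.0, 256.3], [0.0, 387.1, 190.4], [0.0, 0.0, 1.0]] [-0.07447089  0.          0.          0.          0.        ] [[0.495, 0.481, -0.724, 1419.553], [0.869, -0.286, 0.404, -391.548], [-0.013, -0.828, -0.56, 761.358], [0.0, 0.0, 0.0, 1.0]]
top [[372.7, 0.0, 255.3], [0.0, 372.7, 194.5], [0.0, 0.0, 1.0]] [0.04307842 0.         0.         0.         0.        ] [[0.011, -0.99, 0.141, 350.031], [-1.0, -0.008, 0.027, 78.275], [-0.025, -0.141, -0.99, 1186.692], [0.0, 0.0, 0.0, 1.0]]
```

```bash
python3 - <<'E'
import cv2
for n in("scene","top"):
    cv2.imwrite(f"pics/{n}0b.png",cv2.resize(cv2.imread(f"pics/{n}0.png"),(800,600),interpolation=cv2.INTER_CUBIC))
E
```

```text
(no output)
```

View pics/top0b.png

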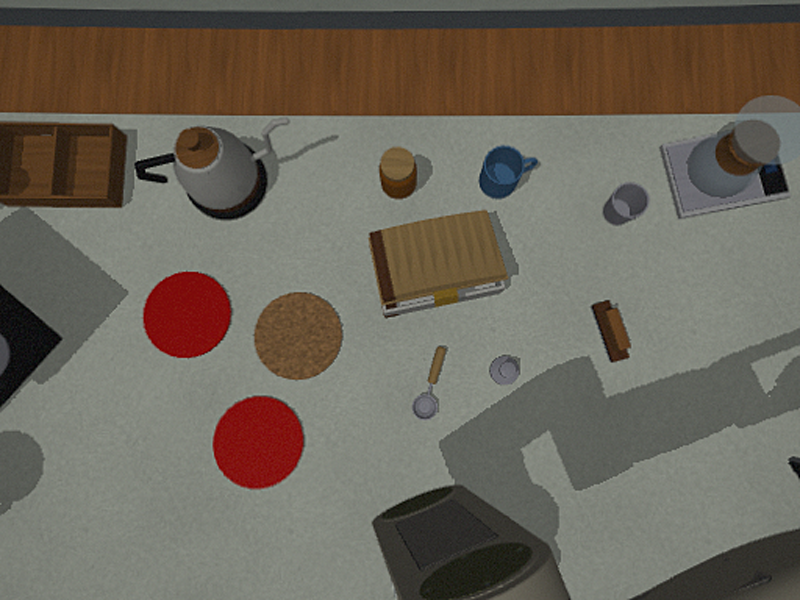

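View pics/scene0b.png

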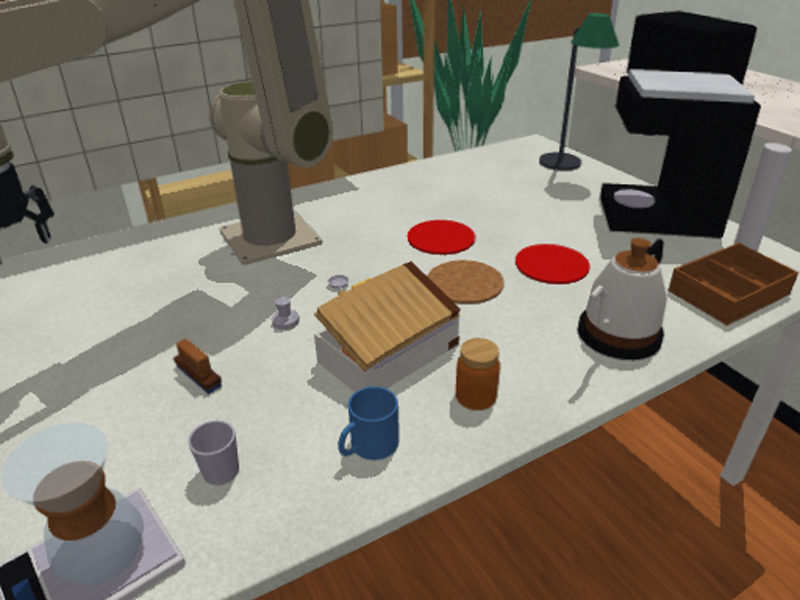

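The top view shows the box at (440,262) with the dark end at left and the wiper at (611,331). The cork mat is at (298,336), between two red mats. The jar is at (398,172), mug (503,172), tamper (505,369), spoon (430,385), and the jug probably at (627,203). The scene view confirms the lid is partly open, with the hinge on the far side.

```bash
cat > h.py <<'E'
from bench import sensors, optics, r
import cv2,numpy as np
from scipy.spatial.transform import Rotation as Rn
def ray(c,px):
    u=cv2.undistortPoints(np.float64(px).reshape(-1,1,2),c["camera_matrix"],np.array(c["dist_coeffs"]))[:,0]
    T=np.array(c["pose"]); d=np.c_[u,np.ones(len(u))]@T[:3,:3].T
    return T[:3,3],d/np.linalg.norm(d,axis=1)[:,None]
def onz(c,px,z):
    o,d=ray(c,px); return o+d*((z-o[2])/d[:,2])[:,None]
def proj(c,P):
    T=np.linalg.inv(np.array(c["pose"])); rv=cv2.Rodrigues(T[:3,:3])[0]
    return cv2.projectPoints(np.float64(P).reshape(-1,1,3),rv,T[:3,3],c["camera_matrix"],np.array(c["dist_coeffs"]))[0][:,0]
def tcp():
    s=sensors.sense(); T=np.eye(4); T[:3,:3]=Rn.from_euler('xyz',s["tcp_rot"],degrees=True).as_matrix(); T[:3,3]=s["tool_pos"]; return T
def box(x,y,yaw,P):
    return Rn.from_euler('z',yaw).apply(np.atleast_2d(P))+[x,y,0]
def tri(c1,p1,c2,p2):
    out=[]
    o1,d1=ray(c1,p1);o2,d2=ray(c2,p2)
    for a,b in zip(d1,d2):
        A=[np.eye(3)-np.outer(v,v) for v in(a,b)]
        out.append(np.linalg.solve(A[0]+A[1],A[0]@o1+A[1]@o2))
    return np.array(out)
E
python3 - <<'E'
from h import *
c=optics.get_calibration("top"); s=optics.get_calibration("scene")
D=lambda p:np.array(p)*.64
print("mat",onz(c,D([(298,336),(255,336),(342,336)]),8).round(1).tolist(), onz(s,D([(465,281)]),8).round(1).tolist())
print("boxbottom",onz(c,D([(387,317),(507,290)]),0).round(1).tolist())
print("hinge corners z~85",onz(c,D([(370,232),(490,211)]),85).round(1).tolist())
print("wiper sole corners",onz(c,D([(593,302),(609,361),(630,356)]),20).round(1).tolist(),"bar top",onz(c,D([(606,305),(618,303),(618,349),(630,347)]),66).round(1).tolist())
print("objs jar,mug,tamper,jug,spoon",onz(c,D([(398,185),(500,185),(505,370),(625,212),(430,385)]),20).round(0).tolist())
w=optics.get_calibration("wrist"); print(np.round(np.linalg.inv(tcp())@w["pose"],3).tolist(),w["camera_matrix"],w["dist_coeffs"]); print(tcp().round(3).tolist())
E
```

```text
mat [[450.2, 314.9, 8.0], [449.5, 402.6, 8.0], [451.0, 225.2, 8.0]] [[462.6, 313.6, 8.0]]
boxbottom [[491.6, 134.6, 0.0], [549.5, -111.2, 0.0]]
hinge corners z~85 [[647.8, 166.1, 85.0], [690.7, -66.9, 85.0]]
wiper sole corners [[523.0, -278.1, 20.0], [405.9, -304.8, 20.0], [416.2, -345.7, 20.0]] bar top [[510.6, -288.4, 66.0], [514.6, -311.0, 66.0], [426.6, -307.3, 66.0], [430.6, -329.7, 66.0]]
objs jar,mug,tamper,jug,spoon [[766.0, 115.0, 20.0], [766.0, -96.0, 20.0], [386.0, -102.0, 20.0], [709.0, -348.0, 20.0], [354.0, 46.0, 20.0]]
[[0.001, -0.956, -0.294, 74.848], [1.0, 0.001, -0.0, 2.158], [0.0, -0.294, 0.956, -142.985], [0.0, 0.0, 0.0, 1.0]] [[264.86827311   0.         254.59729431]
 [  0.         264.86827311 194.90478201]
 [  0.           0.           1.        ]] [-0.03927061  0.          0.          0.          0.        ]
[[0.897, 0.443, -0.001, 265.558], [0.443, -0.897, 0.002, -537.479], [0.0, -0.002, -1.0, 230.335], [0.0, 0.0, 0.0, 1.0]]
```

Call:
apply_moves([
  [40, -13, 0, 0, 0, 0, 1],
  [40, -13, 0, 0, 0, 0, 1],
  [40, -13, 0, 0, 0, 0, 1],
  [40, -13, 0, 0, 0, 0, 1],
  [40, -13, 0, 0, 0, 0, 1],
  [40, -13, 0, 0, 0, 0, 1],
  [40, -13, 0, 0, 0, 0, 1],
  [40, -13, 0, 0, 0, 0, 1],
  [0, 0, 0, 0, 0, 0.116, 1],
  [0, 0, 0, 0, 0, 0.116, 1],
  [0, 0, 0, 0, 0, 0, 1],
  [0, 0, 0, 0, 0, 0, 1],
])

```text
time: 1.6
tool_pos: [506.4, -303.0, 231.0]
tcp_rot: [-180.0, 0.0, 13.1]
ft_force: [0.2, -0.0, 1.1]
finger_gap: -0.4
grip_force: 0.0
```

```bash
python3 - <<'E'
from h import *
import pickle
c=optics.get_calibration("wrist"); im=optics.snapshot("wrist"); pickle.dump((c,im),open("w1.pkl","wb"))
s=sensors.sense(); print(s["time"],s["tool_pos"],s["tcp_rot"],s["ft_force"],s["finger_gap"])
cv2.imwrite("pics/w1.png",cv2.resize(im[:,:,::-1],(800,600),interpolation=cv2.INTER_CUBIC))
E
```

```text
1.65 [ 506.40426613 -303.06975538  231.10879865] [-1.79985346e+02  1.34711526e-02  1.31009103e+01] [-0.144494   -0.39097482 -0.33245196] 0.08726027364132376
```

View pics/w1.png

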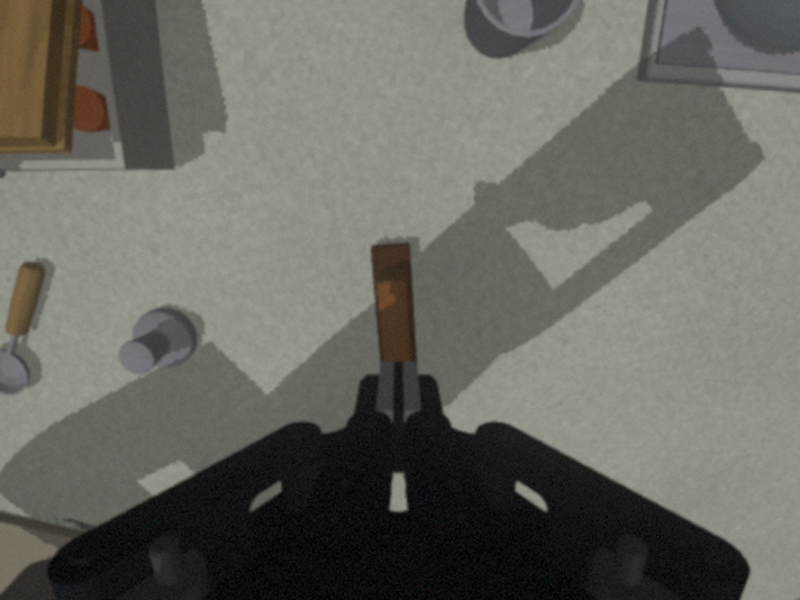

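The wrist view shows the wiper nearly aligned with the tool at (393,305). The box's front-right corner is at upper left, and its open lid stands clear of the tamper at (160,340).

Call:
apply_moves([
  [5.5, -50, -6, 0, 0, 0, 1],
  [5.5, -50, -6, 0, 0, 0, 1],
  [5.5, -50, -6, 0, 0, 0, 1],
  [5.5, -50, -6, 0, 0, 0, 1],
  [5.5, -50, -6, 0, 0, 0, 1],
  [5.5, -50, -6, 0, 0, 0, 1],
  [0, 0, 0, 0, 0, 0, 1],
  [0, 0, 0, 0, 0, 0, 1],
])

```text
time: 2.65
tool_pos: [471.3, -3.5, 267.3]
tcp_rot: [180.0, -0.0, 13.1]
ft_force: [1.2, -1.0, -0.1]
finger_gap: 0.2
grip_force: 0.0
```

```bash
python3 - <<'E'
from h import *
import pickle
c=optics.get_calibration("wrist"); im=optics.snapshot("wrist"); pickle.dump((c,im),open("w2.pkl","wb"))
s=sensors.sense(); print(s["time"],s["tool_pos"],s["tcp_rot"],s["ft_force"],s["finger_gap"])
cv2.imwrite("pics/w2.png",cv2.resize(im[:,:,::-1],(800,600),interpolation=cv2.INTER_CUBIC))
E
```

```text
2.7 [471.31127472  -4.05358808 267.15108866] [1.79978488e+02 1.43745432e-02 1.30008812e+01] [-0.7486098   0.35391139  0.01791157] 0.22207110127094581
```

View pics/w2.png

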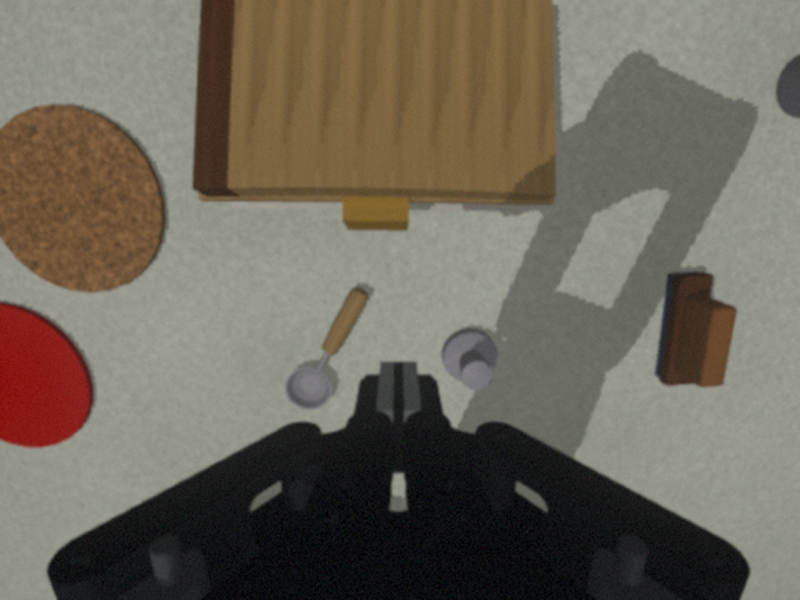

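The wrist view shows the lid's front corners at (197,192) and (554,196) and the brass tongue at (344–408, 198–228). The cork mat is at (80,198), the spoon at (335,340), the tamper at (470,358), and the wiper at (697,330).

```bash
python3 - <<'E'
from h import *
import pickle
from scipy.optimize import least_squares
cw,im=pickle.load(open("w2.pkl","rb")); ct=optics.get_calibration("top"); cs=optics.get_calibration("scene")
def lidpt(a,P):
    P=np.atleast_2d(np.float64(P))-[75,0,70]; return Rn.from_euler('y',a).apply(P)+[75,0,70]
obs=[(cw,(197,190),'l',(-74,116,88)),(cw,(554,194),'l',(-74,-116,88)),
(ct,(387,317),'b',(-75,120,0)),(ct,(507,290),'b',(-75,-120,0)),
(ct,(370,232),'l',(74,116,88)),(ct,(490,211),'l',(74,-116,88)),
(cs,(318,312),'l',(-74,-116,88)),(cs,(408,265),'l',(-74,116,88)),(cs,(365,362),'l',(74,-116,88)),(cs,(459,311),'l',(74,116,88))]
def f(p):
    out=[]
    for c,px,k,P in obs:
        P=np.float64(P)
        if k=='l': P=lidpt(p[3],P+[0,0,p[4]])[0]
        out.append(proj(c,box(p[0],p[1],p[2],P))[0]-np.array(px)*.64)
    return np.ravel(out+[[p[4]/3,0]])
for sgn in(1,):
    q=least_squares(f,[594,27,.22,.15,0],loss='soft_l1')
    print(q.x.round(3),np.degrees(q.x[2]),q.fun.reshape(-1,2).round(1).tolist())
p=q.x
edge=box(*p[:3],lidpt(p[3],(-74,0,95))); print("edge mid",edge)
print("mat w2",onz(cw,np.array([(80,198)])*.64,8), "tongue",onz(cw,np.array([(344,198),(408,198)])*.64,edge[0,2]-10))
np.save("box.npy",p)
# cork mask fit
for n,c,img,roi in(("w",cw,im,(slice(60,190),slice(0,110))),("t",ct,cv2.imread("pics/top0.png")[:,:,::-1],(slice(180,250),slice(158,225)))):
    hsv=cv2.cvtColor(np.ascontiguousarray(img),cv2.COLOR_RGB2HSV); m=((hsv[...,1]>70)&(hsv[...,0]>5)&(hsv[...,0]<25)).astype(np.uint8)
    k=np.zeros_like(m);k[roi]=m[roi]; cn=max(cv2.findContours(k,0,cv2.CHAIN_APPROX_NONE)[0],key=len)[:,0]
    cn=cn[(cn[:,0]>2)]
    P=onz(c,cn,8)[:,:2]; s=least_squares(lambda v:np.hypot(*(P-v[:2]).T)-v[2],[450,315,90],loss='soft_l1').x; print(n,s)
E
```

```text
[5.93516e+02 3.63900e+01 2.17000e-01 3.11000e-01 5.54000e-01] 12.432570904114538 [[1.0, -0.0], [0.0, 0.1], [-0.9, -0.9], [-4.5, 1.0], [-0.3, 0.2], [-2.3, -2.1], [-2.0, -2.3], [0.5, -1.0], [0.1, 1.7], [-0.3, 0.0], [0.2, 0.0]]
edge mid [[535.71106769  23.64649423 139.41291192]]
mat w2 [[459.68471809 307.08438382   8.        ]] tongue [[524.62180365  43.11143577 129.41291192]
 [534.193497     1.97014324 129.41291192]]
w [453.70400728 314.05765946  88.72770542]
t [452.60853155 316.61523983  87.76773183]
```

Call:
apply_moves([
  [26, -4, -1, 0, 0, 0, 1],
  [26, -4, 0, 0, 0, 0, 1],
  [26, -4, 0, 0, 0, 0, 1],
  [0, 0, 40, 0, 0, 0, 1],
  [0, 0, 40, 0, 0, 0, 1],
  [0, 0, 32, 0, 0, 0, 1],
  [0, 0, 3, 0, 0, 0, 1],
  [0, 0, 3, 0, 0, 0, 1],
  [0, 0, 3, 0, 0, 0, 1],
  [0, 0, 3, 0, 0, 0, 1],
  [0, 0, 3, 0, 0, 0, 1],
  [0, 0, 3, 0, 0, 0, 1],
  [0, 0, 3, 0, 0, 0, 1],
  [0, 0, 3, 0, 0, 0, 1],
])

```text
time: 4.45
tool_pos: [544.6, 26.0, 132.1]
tcp_rot: [-180.0, 0.0, 13.0]
ft_force: [-0.5, -1.0, 1.2]
finger_gap: -0.3
grip_force: 0.5
```

Call:
apply_moves([
  [0, 0, 3, 0, 0, 0, 1],
  [0, 0, 3, 0, 0, 0, 1],
  [0, 0, 3, 0, 0, 0, 1],
  [0, 0, 3, 0, 0, 0, 1],
  [0, 0, 3, 0, 0, 0, 1],
  [0, 0, 3, 0, 0, 0, 1],
])

```text
time: 5.2
tool_pos: [544.6, 26.0, 114.1]
tcp_rot: [-180.0, 0.0, 13.0]
ft_force: [0.5, -0.7, 1.4]
finger_gap: -0.2
grip_force: 0.5
```

Call:
apply_moves([
  [0, 0, 2, 0, 0, 0, 1],
  [0, 0, 2, 0, 0, 0, 1],
  [0, 0, 2, 0, 0, 0, 1],
  [0, 0, 1, 0, 0, 0, 1],
])

```text
time: 5.7
tool_pos: [544.6, 25.9, 107.8]
tcp_rot: [180.0, 0.0, 13.0]
ft_force: [-5.5, -0.2, 9.2]
finger_gap: -0.1
grip_force: 4.5
```

Call:
apply_moves([
  [0, 0, 1, 0, 0, 0, 1],
  [0, 0, 1, 0, 0, 0, 1],
])

```text
time: 5.95
tool_pos: [544.5, 25.8, 106.8]
tcp_rot: [180.0, 0.0, 13.0]
ft_force: [-10.8, -0.8, 17.9]
finger_gap: -0.1
grip_force: 8.7
```

Call:
apply_moves([
  [0, 0, 1, 0, 0, 0, 1],
  [0, 0, 1, 0, 0, 0, 1],
])

```text
time: 6.2
tool_pos: [544.4, 25.8, 104.4]
tcp_rot: [180.0, 0.0, 13.0]
ft_force: [-4.7, -0.5, 8.0]
finger_gap: -0.0
grip_force: 4.2
```

Call:
apply_moves([
  [0, 0, 1, 0, 0, 0, 1],
  [0, 0, 1, 0, 0, 0, 1],
])

```text
time: 6.45
tool_pos: [544.5, 25.9, 101.6]
tcp_rot: [180.0, 0.0, 13.0]
ft_force: [-3.6, -1.3, 3.3]
finger_gap: 0.2
grip_force: 1.7
```

Call:
apply_moves([
  [0, 0, 1, 0, 0, 0, 1],
  [0, 0, 1, 0, 0, 0, 1],
])

```text
time: 6.7
tool_pos: [544.7, 26.0, 99.1]
tcp_rot: [-180.0, -0.0, 13.0]
ft_force: [-2.0, -0.3, 0.5]
finger_gap: 0.1
grip_force: 0.4
```

Call:
apply_moves([
  [0, 0, 1, 0, 0, 0, 1],
  [0, 0, 1, 0, 0, 0, 1],
])

```text
time: 6.95
tool_pos: [544.6, 26.0, 97.9]
tcp_rot: [180.0, 0.0, 13.0]
ft_force: [-6.3, -0.2, 10.9]
finger_gap: -0.2
grip_force: 5.4
```

Call:
apply_moves([
  [0, 0, 1, 0, 0, 0, 1],
  [0, 0, 1, 0, 0, 0, 1],
])

```text
time: 7.2
tool_pos: [544.7, 25.9, 97.0]
tcp_rot: [180.0, 0.0, 13.0]
ft_force: [-11.4, -0.3, 19.7]
finger_gap: -0.1
grip_force: 10.2
```

Lid snapped shut, with a firm stop at z≈98. Next I'll feel the lid near each end to find its lean.

Call:
apply_moves([
  [0, 0, -8, 0, 0, 0, 1],
  [0, -40, 0, 0, 0, 0, 1],
  [0, -40, 0, 0, 0, 0, 1],
  [0, 0, 4, 0, 0, 0, 1],
  [0, 0, 2, 0, 0, 0, 1],
  [0, 0, 0, 0, 0, 0, 1],
])

```text
time: 7.95
tool_pos: [526.7, 103.6, 97.4]
tcp_rot: [-180.0, 0.0, 13.0]
ft_force: [-1.0, 2.4, 3.2]
finger_gap: -0.2
grip_force: 1.4
```

Call:
apply_moves([
  [0, 0, 1, 0, 0, 0, 1],
  [0, 0, 1, 0, 0, 0, 1],
])

```text
time: 8.2
tool_pos: [527.0, 103.5, 96.2]
tcp_rot: [-180.0, -0.0, 12.9]
ft_force: [-5.9, 3.0, 12.4]
finger_gap: -0.1
grip_force: 6.3
```

Call:
apply_moves([
  [0, 0, 1, 0, 0, 0, 1],
  [0, 0, 1, 0, 0, 0, 1],
])

```text
time: 8.45
tool_pos: [527.0, 103.7, 95.1]
tcp_rot: [-180.0, -0.0, 12.9]
ft_force: [-11.1, 3.0, 20.6]
finger_gap: 0.1
grip_force: 10.5
```

Call:
apply_moves([
  [0, 0, -10, 0, 0, 0, 1],
  [0, 40, 0, 0, 0, 0, 1],
  [0, 40, 0, 0, 0, 0, 1],
  [0, 40, 0, 0, 0, 0, 1],
  [0, 40, 0, 0, 0, 0, 1],
  [0, 0, 6, 0, 0, 0, 1],
  [0, 0, 3, 0, 0, 0, 1],
  [0, 0, 1, 0, 0, 0, 1],
  [0, 0, 1, 0, 0, 0, 1],
])

```text
time: 9.57
tool_pos: [562.5, -52.1, 93.0]
tcp_rot: [179.9, 0.0, 13.1]
ft_force: [-3.9, -5.9, 8.8]
finger_gap: 0.0
grip_force: 4.7
```

Call:
apply_moves([
  [0, 0, 1, 0, 0, 0, 1],
  [0, 0, 1, 0, 0, 0, 1],
])

```text
time: 9.82
tool_pos: [562.7, -52.3, 92.0]
tcp_rot: [179.9, 0.0, 13.1]
ft_force: [-8.1, -5.8, 17.0]
finger_gap: 0.2
grip_force: 8.4
```

Call:
apply_moves([
  [0, 0, -45, 0, 0, 0, 1],
  [0, 0, -45, 0, 0, 0, 1],
  [0, 0, -40, 0, 0, 0, 0],
  [-38, 38, 0, 0, 0, 0, 0],
  [-38, 38, 0, 0, 0, 0, 0],
  [-38, 38, 0, 0, 0, 0, 0],
  [-38, 38, 0, 0, 0, 0, 0],
  [-38, 38, 0, 0, 0, 0, 0],
  [-38, 38, 0, 0, 0, 0, 0],
  [0, 0, 0, 0, 0, 0, 0],
  [0, 0, 0, 0, 0, 0, 0],
])

```text
time: 11.2
tool_pos: [392.1, -324.4, 220.1]
tcp_rot: [-180.0, -0.0, 13.0]
ft_force: [-0.4, 0.7, 0.4]
finger_gap: 85.6
grip_force: 0.0
```

```bash
python3 - <<'E'
from h import *
import pickle
c=optics.get_calibration("wrist"); im=optics.snapshot("wrist"); pickle.dump((c,im),open("w3.pkl","wb"))
s=sensors.sense(); print(s["time"],s["tool_pos"],s["tcp_rot"],s["ft_force"],s["finger_gap"])
cv2.imwrite("pics/w3.png",cv2.resize(im[:,:,::-1],(800,600),interpolation=cv2.INTER_CUBIC))
E
```

```text
11.25 [ 392.41321961 -324.0998766   220.12113024] [-1.79963737e+02 -1.82480579e-02  1.30718339e+01] [0.77311659 0.30167145 0.17341944] 85.21098264785432
```

View pics/w3.png

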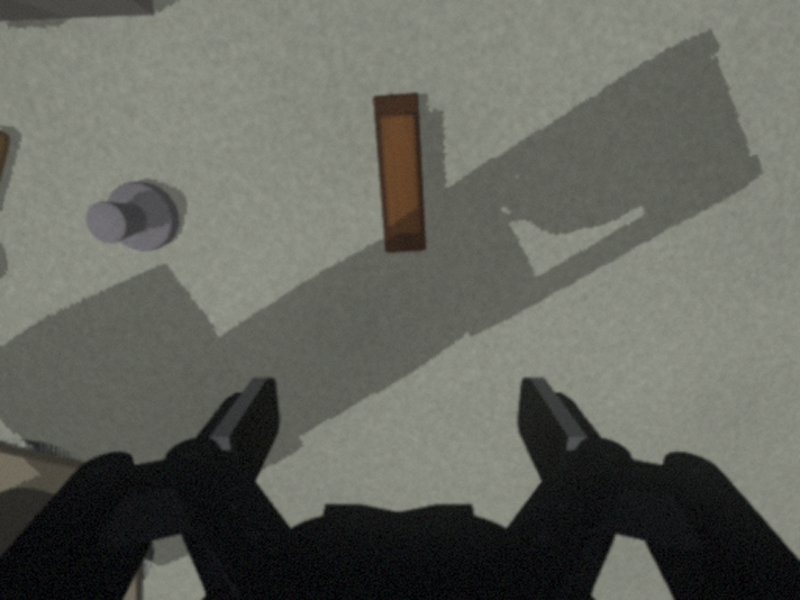

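The wrist view shows the wiper seen from above. Body corners are (374,96), (418,93), (426,249) and (387,252), and bar-top corners are (380,115), (415,113), (425,234) and (388,236).

```bash
python3 - <<'E'
from h import *
import pickle
c3,_=pickle.load(open("w3.pkl","rb")); c2,_=pickle.load(open("w2.pkl","rb")); k=.64
print("tri body L", tri(c3,np.array([(374,96),(387,252)])*k,c2,np.array([(668,275),(658,378)])*k).round(1).tolist())
print("tri bar R", tri(c3,np.array([(415,113),(425,234)])*k,c2,np.array([(735,308),(723,383)])*k).round(1).tolist())
for n,z,p in(("body",24,[(374,96),(418,93),(426,249),(387,252)]),("bar",66,[(380,115),(415,113),(425,234),(388,236)])):
    P=onz(c3,np.array(p)*k,z); u=P[0]-P[3]+P[1]-P[2]
    print(n,P.mean(0).round(1),np.degrees(np.arctan2(u[1],u[0])),np.linalg.norm(u)/2,np.linalg.norm(P[0]-P[1]))
E
```

```text
tri body L [[519.7, -276.5, 8.4], [405.3, -314.5, 6.6]]
tri bar R [[508.3, -310.8, 63.4], [433.2, -337.8, 59.7]]
body [ 467.8 -311.8   24. ] 17.225579564350824 118.10381536917642 32.99060714069459
bar [ 467.3 -312.1   66. ] 17.66779009340938 80.37644721068757 23.233049861259165
```

Call:
apply_moves([
  [38, 2.6, 0, 0, 0, 0, 0],
  [38, 2.6, 0, 0, 0, -0.076, 0],
  [0, 0, 45, 0, 0, 0, 0],
  [0, 0, 45, 0, 0, 0, 0],
  [0, 0, 45, 0, 0, 0, 0],
  [0, 0, 35, 0, 0, 0, 0],
  [0, 0, 18, 0, 0, 0, 0],
  [0, 0, 0, 0, 0, 0, 0],
  [0, 0, 0, 0, 0, 0, 1],
  [0, 0, 0, 0, 0, 0, 1],
  [0, 0, 0, 0, 0, 0, 1],
  [0, 0, 0, 0, 0, 0, 1],
  [0, 0, 0, 0, 0, 0, 1],
], force=60)

```text
time: 12.88
tool_pos: [467.1, -313.6, 32.6]
tcp_rot: [180.0, -0.0, 17.3]
ft_force: [-0.1, -0.0, 1.9]
finger_gap: 23.1
grip_force: 61.6
```

```bash
python3 - <<'E'
from h import *
t=optics.snapshot("top"); s=optics.snapshot("scene")
cv2.imwrite("pics/t2.png",t[:,:,::-1]); cv2.imwrite("pics/s2.png",s[:,:,::-1])
a=cv2.resize(t[125:210,225:335,::-1],(770,595),interpolation=cv2.INTER_CUBIC)
b=cv2.resize(s[155:255,190:310,::-1],(400,333),interpolation=cv2.INTER_CUBIC)
cv2.imwrite("pics/tb.png",cv2.resize(a,(400,309)) if 0 else a); cv2.imwrite("pics/sb.png",b)
E
```

```text
(no output)
```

View pics/tb.png

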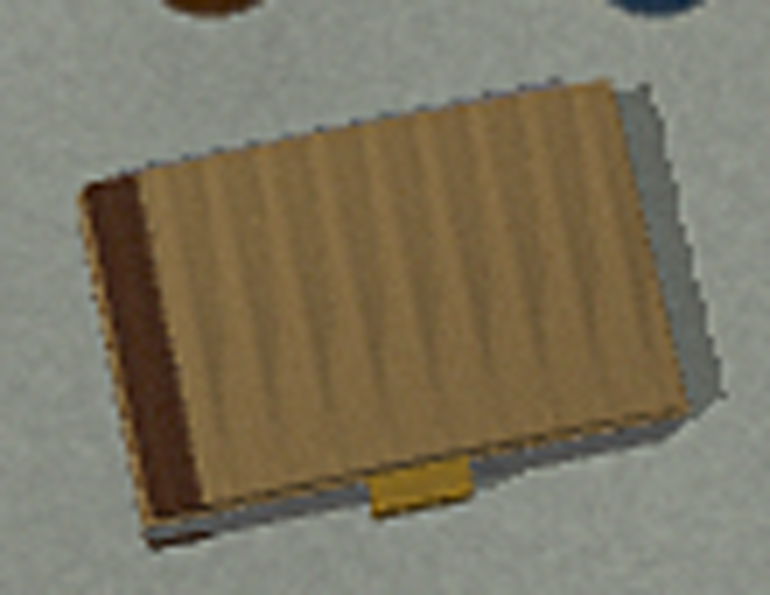

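View pics/sb.png

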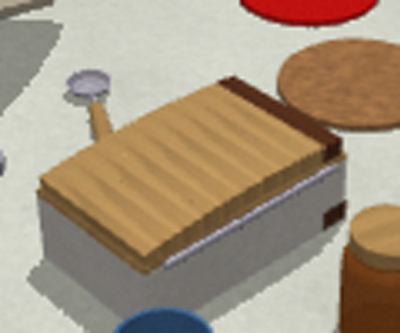

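The lid is flat and shut in both views. In the top crop its corners are (88,190), (612,85), (687,408) and (152,517), and the tongue is hooked at (420,485).

```bash
python3 - <<'E'
from h import *
from scipy.optimize import least_squares
ct=optics.get_calibration("top"); cs=optics.get_calibration("scene")
px=np.array([(88,190),(612,85),(687,408),(152,517)])/7+[225,125]
P=np.array([(74,116,94.7),(74,-116,89.3),(-74,-116,89.3),(-74,116,94.7)])
ps=np.array([(345,150),(148,270),(38,185),(232,78)])*.3+[190,155]
a=least_squares(lambda p:(proj(ct,box(*p,P))-px).ravel(),[593,36,.21]); print(a.x,a.fun.round(1))
b=least_squares(lambda p:(proj(cs,box(*p,P))-ps).ravel(),[593,36,.21]); print(b.x,b.fun.round(1))
print(sensors.sense()["ft_force"])
E
```

```text
[5.87668239e+02 3.50180613e+01 2.12340610e-01] [-0.4 -0.5  0.  -0.5  0.3  0.6  0.1  0.5]
[6.07842093e+02 3.29637643e+01 2.26193263e-01] [ 0.3 -1.1 -0.3 -0.5 -0.2  0.6  0.3  1.2]
[0.53926157 0.51760287 1.45786791]
```

Call:
apply_moves([
  [0, 0, -40, 0, 0, 0, 1],
  [0, 0, -60, 0, 0, 0, 1],
  [0, 0, -60, 0, 0, 0, 1],
  [23.2, -40.3, 0, 0, 0, 0, 1],
  [23.2, -40.3, 0, 0, 0, 0, 1],
  [23.2, -40.3, 0, 0, 0, 0, 1],
  [23.2, -40.3, 0, 0, 0, 0, 1],
  [23.2, -40.3, 0, 0, 0, 0, 1],
  [23.2, -40.3, 0, 0, 0, 0, 1],
  [23.2, -40.3, 0, 0, 0, 0, 1],
  [23.2, -40.3, 0, 0, 0, 0, 1],
  [23.2, -40.3, 0, 0, 0, 0, 1],
  [23.2, -40.3, 0, 0, 0, 0, 1],
  [0, 0, 0, 0, 0, 0.087, 1],
  [0, 0, 0, -0.085, 0, 0, 1],
  [0, 0, 0, 0, 0, 0, 1],
  [0, 0, 0, 0, 0, 0, 1],
  [0, 0, 0, 0, 0, 0, 1],
])

```text
time: 15.22
tool_pos: [568.2, 139.9, 192.2]
tcp_rot: [175.2, 0.0, 12.3]
ft_force: [-0.5, -1.0, -3.2]
finger_gap: 23.1
grip_force: 61.2
```

```bash
python3 - <<'E'
from h import *
s=sensors.sense(); print(s["time"],s["tool_pos"],s["tcp_rot"],s["ft_force"],s["finger_gap"]); T=tcp(); print(T.round(3).tolist())
d=np.array([569.3,139.8,140])-T[:3,3]; print(d,T[:3,:3].T@d)
E
```

```text
15.225 [568.21798052 139.90740785 192.22359001] [1.75181285e+02 1.12105906e-02 1.23177680e+01] [-0.4827807  -1.04851326 -3.20572045] 23.10470110936618
[[0.977, 0.213, 0.018, 568.218], [0.213, -0.974, -0.082, 139.907], [-0.0, 0.084, -0.996, 192.224], [0.0, 0.0, 0.0, 1.0]]
[  1.08201948  -0.10740785 -52.22359001] [ 1.04441527 -4.05235937 52.06700718]
```

Call:
apply_moves([
  [1, -2, 25, 0, 0, 0, 1],
  [0, -2, 25, 0, 0, 0, 1],
  [0, 0, 5, 0, 0, 0, 1],
  [0, 0, 4, 0, 0, 0, 1],
  [0, 0, 1, 0, 0, 0, 1],
  [0, 0, 0, 0, 0, 0, 1],
  [0, 0, 0, 0, 0, 0, 1],
])

```text
time: 16.1
tool_pos: [569.8, 139.7, 132.9]
tcp_rot: [175.1, -0.1, 12.4]
ft_force: [-0.4, 0.0, -1.6]
finger_gap: 23.0
grip_force: 61.1
```

Call:
apply_moves([
  [0, 0, 1, 0, 0, 0, 1],
  [0, 0, 1, 0, 0, 0, 1],
  [0, 0, 0.5, 0, 0, 0, 1],
])

```text
time: 16.48
tool_pos: [569.4, 139.4, 129.5]
tcp_rot: [175.1, 0.0, 12.4]
ft_force: [-0.6, 0.3, -3.1]
finger_gap: 23.3
grip_force: 61.1
```

Call:
apply_moves([
  [0, 0, 1, 0, 0, 0, 1],
  [0, 0, 0.5, 0, 0, 0, 1],
  [0, 0, 0, 0, 0, 0, 1],
])

```text
time: 16.85
tool_pos: [569.5, 139.3, 128.3]
tcp_rot: [175.1, -0.0, 12.4]
ft_force: [0.3, 0.3, -1.4]
finger_gap: 22.7
grip_force: 61.4
```

Call:
apply_moves([
  [0, 0, 1, 0, 0, 0, 1],
  [0, 0, 0, 0, 0, 0, 1],
])

```text
time: 17.1
tool_pos: [569.6, 139.3, 127.6]
tcp_rot: [175.1, -0.0, 12.4]
ft_force: [-1.5, 0.7, 3.1]
finger_gap: 23.1
grip_force: 61.8
```

Call:
apply_moves([
  [0, 2, 0.5, 0.002, 0, 0, 1],
  [0, 3.9, 0, 0.0039, 0, 0, 1],
  [0, 3.9, 0, 0.0039, 0, 0, 1],
  [0, 3.9, 0, 0.0039, 0, 0, 1],
  [0, 3.9, 0, 0.0039, 0, 0, 1],
])

```text
time: 17.73
tool_pos: [573.7, 122.1, 128.5]
tcp_rot: [176.2, -0.1, 12.4]
ft_force: [-0.6, 3.9, 5.1]
finger_gap: 23.2
grip_force: 62.1
```

Call:
apply_moves([
  [0, 3.9, 0.05, 0.0039, 0, 0, 1],
  [0, 3.9, 0.02, 0.0039, 0, 0, 1],
  [0, 3.9, 0.02, 0.0039, 0, 0, 1],
  [0, 3.9, 0.02, 0.0039, 0, 0, 1],
  [0, 3.9, 0.02, 0.0039, 0, 0, 1],
])

```text
time: 18.35
tool_pos: [577.8, 103.0, 129.6]
tcp_rot: [177.3, -0.1, 12.4]
ft_force: [-0.7, 4.8, 4.0]
finger_gap: 23.2
grip_force: 62.1
```

Call:
apply_moves([
  [0, 3.9, 0.15, 0.0039, 0, 0, 1],
  [0, 3.9, 0.1, 0.0039, 0, 0, 1],
  [0, 3.9, 0.05, 0.0039, 0, 0, 1],
  [0, 3.9, 0.02, 0.0039, 0, 0, 1],
  [0, 3.9, 0.02, 0.0039, 0, 0, 1],
])

```text
time: 18.98
tool_pos: [582.0, 84.1, 130.2]
tcp_rot: [178.4, -0.1, 12.4]
ft_force: [-1.8, 6.1, 6.0]
finger_gap: 23.2
grip_force: 62.2
```

Call:
apply_moves([
  [0, 3.9, 0, 0.0039, 0, 0, 1],
  [0, 3.9, 0, 0.0039, 0, 0, 1],
  [0, 3.9, 0.02, 0.0039, 0, 0, 1],
  [0, 3.9, 0.02, 0.0039, 0, 0, 1],
  [0, 3.9, 0.02, 0.0039, 0, 0, 1],
])

```text
time: 19.6
tool_pos: [586.2, 64.9, 130.5]
tcp_rot: [179.5, -0.1, 12.4]
ft_force: [-1.8, 5.0, 5.5]
finger_gap: 23.5
grip_force: 62.2
```

Call:
apply_moves([
  [0, 3.9, 0.02, 0.0039, 0, 0, 1],
  [0, 3.9, 0.02, 0.0039, 0, 0, 1],
  [0, 3.9, 0.02, 0.0039, 0, 0, 1],
  [0, 3.9, 0.02, 0.0039, 0, 0, 1],
  [0, 3.9, 0.02, 0.0039, 0, 0, 1],
])

```text
time: 20.23
tool_pos: [590.3, 45.9, 130.5]
tcp_rot: [-179.4, -0.1, 12.4]
ft_force: [-0.7, 5.6, 5.8]
finger_gap: 23.1
grip_force: 62.2
```

Call:
apply_moves([
  [0, 3.9, 0, 0.0039, 0, 0, 1],
  [0, 3.9, 0, 0.0039, 0, 0, 1],
  [0, 3.9, 0.02, 0.0039, 0, 0, 1],
  [0, 3.9, 0.02, 0.0039, 0, 0, 1],
  [0, 3.9, 0.02, 0.0039, 0, 0, 1],
])

```text
time: 20.85
tool_pos: [594.5, 26.8, 130.0]
tcp_rot: [-178.2, -0.1, 12.4]
ft_force: [-1.0, 5.1, 5.7]
finger_gap: 23.1
grip_force: 62.3
```

Call:
apply_moves([
  [0, 3.9, 0, 0.0039, 0, 0, 1],
  [0, 3.9, 0.01, 0.0039, 0, 0, 1],
  [0, 3.9, 0.02, 0.0039, 0, 0, 1],
  [0, 3.9, 0.02, 0.0039, 0, 0, 1],
  [0, 3.9, 0.02, 0.0039, 0, 0, 1],
])

```text
time: 21.48
tool_pos: [598.6, 7.7, 129.2]
tcp_rot: [-177.1, -0.0, 12.4]
ft_force: [-1.1, 4.8, 5.8]
finger_gap: 23.3
grip_force: 62.2
```

Call:
apply_moves([
  [0, 3.9, 0, 0.0039, 0, 0, 1],
  [0, 3.9, 0.01, 0.0039, 0, 0, 1],
  [0, 3.9, 0.02, 0.0039, 0, 0, 1],
  [0, 3.9, 0.02, 0.0039, 0, 0, 1],
  [0, 3.9, 0.02, 0.0039, 0, 0, 1],
])

```text
time: 22.1
tool_pos: [602.7, -11.4, 128.0]
tcp_rot: [-176.0, -0.0, 12.4]
ft_force: [-0.5, 4.6, 6.8]
finger_gap: 23.3
grip_force: 62.2
```

Call:
apply_moves([
  [0, 3.9, -0.1, 0.0039, 0, 0, 1],
  [0, 3.9, -0.08, 0.0039, 0, 0, 1],
  [0, 3.9, 0, 0.0039, 0, 0, 1],
  [0, 3.9, 0.01, 0.0039, 0, 0, 1],
  [0, 3.9, 0.01, 0.0039, 0, 0, 1],
])

```text
time: 22.72
tool_pos: [606.7, -30.6, 126.4]
tcp_rot: [-174.9, -0.0, 12.4]
ft_force: [-0.5, 3.3, 7.0]
finger_gap: 23.2
grip_force: 62.1
```

Call:
apply_moves([
  [0, 3.9, -0.12, 0.0039, 0, 0, 1],
  [0, 3.9, -0.12, 0.0039, 0, 0, 1],
  [0, 3.9, -0.06, 0.0039, 0, 0, 1],
  [0, 3.9, 0, 0.0039, 0, 0, 1],
  [0, 3.9, 0, 0.0039, 0, 0, 1],
])

```text
time: 23.35
tool_pos: [610.8, -49.5, 124.5]
tcp_rot: [-173.8, 0.0, 12.4]
ft_force: [-0.0, 3.4, 4.9]
finger_gap: 23.1
grip_force: 62.1
```

Call:
apply_moves([
  [0, 3.9, 0, 0.0039, 0, 0, 1],
  [0, 3.9, 0, 0.0039, 0, 0, 1],
  [0, 3.9, 0, 0.0039, 0, 0, 1],
  [0, 3.9, 0, 0.0039, 0, 0, 1],
  [0, 3.9, 0, 0.0039, 0, 0, 1],
  [0, 3.9, 0, 0.0039, 0, 0, 1],
])

```text
time: 24.1
tool_pos: [615.8, -72.2, 121.7]
tcp_rot: [-172.4, 0.0, 12.4]
ft_force: [-0.3, 2.7, 5.6]
finger_gap: 23.5
grip_force: 62.0
```

Call:
apply_moves([
  [0, 0, -10, 0, 0, 0, 1],
  [0, 0, -40, 0, 0, 0, 1],
  [0, 0, -40, -0.133, 0, 0, 1],
  [0, 0, 0, 0, 0, 0, 1],
  [0, 0, 0, 0, 0, 0, 1],
])

```text
time: 24.72
tool_pos: [617.6, -83.3, 209.9]
tcp_rot: [180.0, 0.1, 12.4]
ft_force: [0.3, 0.8, -2.6]
finger_gap: 23.2
grip_force: 61.2
```

```bash
python3 - <<'E'
from h import *
T=tcp(); d=np.array([453.5,315,T[2,3]])-T[:3,3]; print(T[:3,3],sensors.sense()["tcp_rot"],sensors.sense()["ft_force"],T[:3,:3].T@d)
E
```

```text
[617.62058634 -83.28026507 209.94411064] [1.79981819e+02 8.94180182e-02 1.23879263e+01] [ 0.27783322  0.843214   -2.64533704] [-7.48564876e+01 -4.24216033e+02 -1.77858720e-02]
```

Call:
apply_moves([
  [-7.5, -42.4, 0, 0, 0, 0, 1],
  [-7.5, -42.4, 0, 0, 0, 0, 1],
  [-7.5, -42.4, 0, 0, 0, 0, 1],
  [-7.5, -42.4, 0, 0, 0, 0, 1],
  [-7.5, -42.4, 0, 0, 0, 0, 1],
  [-7.5, -42.4, 0, 0, 0, 0, 1],
  [-7.5, -42.4, 0, 0, 0, 0, 1],
  [-7.5, -42.4, 0, 0, 0, 0, 1],
  [-7.5, -42.4, 0, 0, 0, 0, 1],
  [-7.5, -42.4, 0, 0, 0, 0, 1],
  [0, 0, 40, 0, 0, 0, 1],
  [0, 0, 40, 0, 0, 0, 1],
  [0, 0, 40, 0, 0, 0, 1],
  [0, 0, 30, 0, 0, 0, 1],
  [0, 0, 10, 0, 0, 0, 1],
  [0, 0, 4, 0, 0, 0, 1],
  [0, 0, 0, 0, 0, 0, 1],
  [0, 0, 0, 0, 0, 0, 1],
])

```text
time: 26.98
tool_pos: [455.3, 314.9, 47.7]
tcp_rot: [180.0, -0.1, 12.4]
ft_force: [0.6, -0.2, -1.2]
finger_gap: 23.4
grip_force: 61.0
```

```bash
python3 - <<'E'
from h import *
for i,n in enumerate(("scene","top")):
    im=optics.snapshot(n); cv2.imwrite(f"pics/{n}3.png",im[:,:,::-1])
a=cv2.imread("pics/scene3.png")[120:240,200:380]; cv2.imwrite("pics/s3.png",cv2.resize(a,(780,520),interpolation=cv2.INTER_CUBIC))
E
```

```text
(no output)
```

View pics/s3.png

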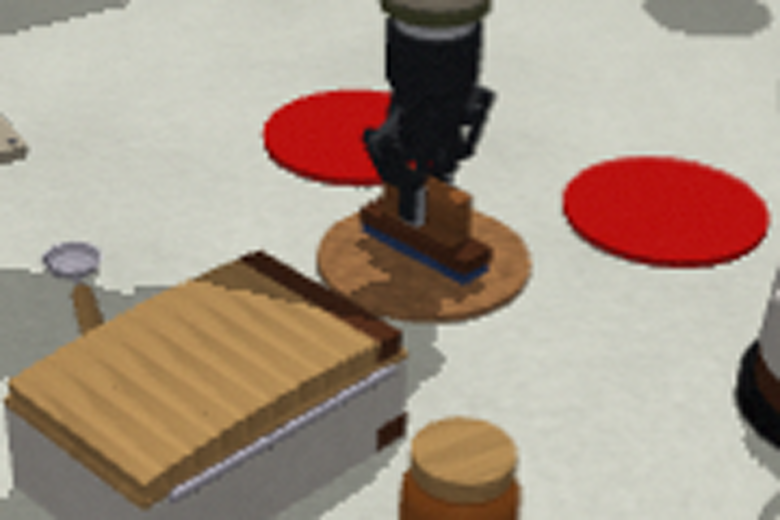

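The scene view shows the wiper held level just above the cork mat's centre (425,240), with the lid still shut.

Call:
apply_moves([
  [0, 0, 3, 0, 0, 0, 1],
  [0, 0, 2, 0, 0, 0, 1],
  [0, 0, 1, 0, 0, 0, 1],
  [0, 0, 0.5, 0, 0, 0, 1],
  [0, 0, 0.5, 0, 0, 0, 1],
  [0, 0, 0, 0, 0, 0, 1],
])

```text
time: 27.82
tool_pos: [454.3, 314.4, 39.8]
tcp_rot: [179.9, 0.0, 12.4]
ft_force: [-4.2, -2.6, 7.2]
finger_gap: 23.1
grip_force: 62.3
```

Call:
apply_moves([
  [0, 0, -1, 0, 0, 0, 1],
  [0, 0, -0.5, 0, 0, 0, 1],
  [0, 0, 0, 0, 0, 0, 0],
  [0, 0, 0, 0, 0, 0, 0],
  [0, 0, 0, 0, 0, 0, 0],
  [0, 0, 0, 0, 0, 0, 0],
  [0, 0, -10, 0, 0, 0, 0],
  [0, 0, -40, 0, 0, 0, 0],
  [0, 0, -50, 0, 0, 0, 0],
  [0, 0, -50, 0, 0, 0, 0],
  [0, 0, -40, 0, 0, 0, 0],
  [-40, 0, 0, 0, 0, 0, 0],
  [-40, 0, 0, 0, 0, 0, 0],
  [0, 0, 0, 0, 0, 0, 0],
  [0, 0, 0, 0, 0, 0, 0],
])

```text
time: 29.7
tool_pos: [376.6, 297.8, 231.7]
tcp_rot: [179.9, -0.1, 12.4]
ft_force: [0.3, 0.4, -0.5]
finger_gap: 85.6
grip_force: 0.0
```

```bash
python3 - <<'E'
from h import *
s=sensors.sense(); print(s["time"],s["tool_pos"],s["ft_force"])
im=optics.snapshot("wrist"); cv2.imwrite("pics/w4.png",cv2.resize(im[:,:,::-1],(800,600)))
E
```

```text
29.7 [376.5650257  297.79169907 231.7150375 ] [ 0.25837289  0.37990358 -0.47325922]
```

View pics/w4.png

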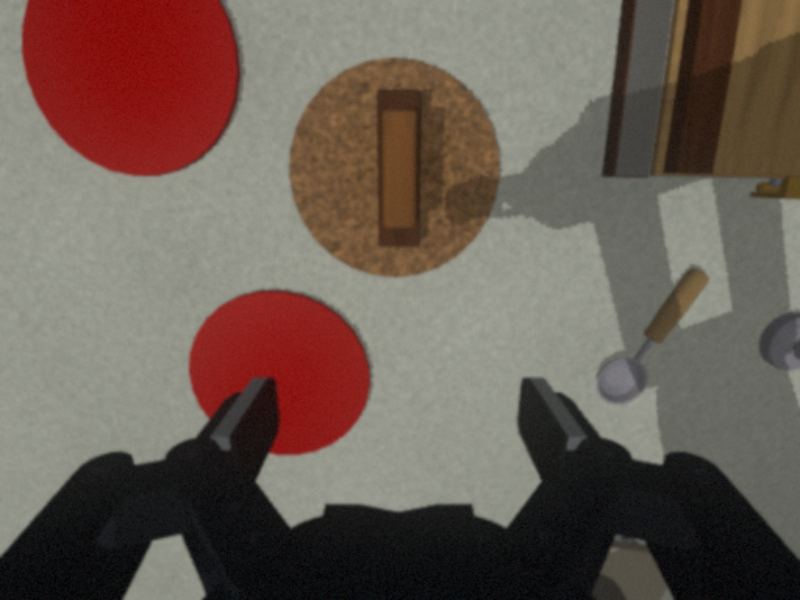

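The wiper at (399,167) stands upright and centred on the cork mat, and the gripper is clear of it.

```bash
python3 -c "
from bench import r
print(r.hand_in())"
```

```text
the job is handed in; nothing more can be done
None
```

The job is handed in at about 30 s of the 72 s allowed: the lid is shut past its catch and was wiped from the dark end to the other end at about 3 cm/s and 6–9 N, and the wiping block stands upright on the cork mat; the hand-in returned no verdict.

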